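Fit the idler on the tube conveyor and hold its tensioner back

TASK

Get the tube conveyor's drive head ready for its new belt: first put the flanged idler roller, flange down, fully home on the post of the tensioner arm while the arm stands at its rest. Then push the sprung arm back past its ratchet click and clearly further, so that it no longer leans on the pawl, and finish while still holding it there with your fingers, the roller still home on its post. Leave the spare roller, the kidney dish, the bottle and the tube rack where they are.

Things in the scene. Friction and masses are not known exactly. Their poses are not given: they have to be found in the camera images.
- idler: The flanged idler roller, loose, standing upright on the bench, matt grey plastic, 120 g, 44 mm tall: barrel 42 mm in diameter, with a flange at its foot 52 mm in diameter and 6 mm thick, and a through bore 19 mm in diameter. Origin: centre of its underside, z up along the bore. Grip it round the barrel.
- spare: A spare roller of the same grey plastic that belongs to another machine: no flange, 36 mm in diameter, 30 mm tall, bore only 7 mm. It may stand in either of the two places where rollers stand. Not to be used. Origin: centre of its underside.
- drive_head: Fixed conveyor drive head. Aluminium base plate 12 mm thick, x -110..160, y -100..100 mm in its frame (origin on the bench, z up); arm pivot at (30, 0). On it: grey gear motor (x 67..143, y -95..-45, 70 mm high), steel drive pulley (at (35, -78), 52 mm high), stop blocks (at (-40, +-64), 26 mm high), ratchet pawl beyond the pivot. A low conveyor bed with tubes runs on from x 165 mm.
- pivot (a point): A point on the vertical pivot axis of the tensioner arm, 32 mm above the bench. The dark pivot hub is 44 mm in diameter and rises to 38 mm, its brass pin to 48 mm.
- post_foot (a point): Centre of the post's foot near the free end of the tensioner arm, on the arm's top (32 mm above the bench), 130 mm from the pivot: the idler's underside comes here when home. Steel post 13 mm in diameter, 34 mm tall. Arm: steel bar 24 mm wide, 20 to 32 mm above the bench, ending in a 40 mm round pad. Moves with the arm: at rest (-84, 62) mm in the drive head's frame, at 0.8 rad (-94, -38).
- tensioner (a joint): Angle of the sprung arm about its vertical pivot, rad: 0 at rest, growing counterclockwise from above (post moves to the drive head's -y side), stop at 1.0. Spring at the post: 3 N at rest, 8 N at 0.6, 10 N at 0.9. The arm's tail meets the pawl at about 0.37 (up to 2 N more); click at about 0.6; let go after that, it leans on the pawl at about 0.585. Clearly past means over 0.66.
- pawl (a joint): Travel of the sprung ratchet pawl slider (dark steel block with wedge nose and thumb knob, 28 mm wide, beyond the pivot), m: 0 when engaged (forward), pushed back up to about 0.008 by the arm's tail as it passes, and back to 0 with the click. It needs no touching.
- dish: Blue kidney dish with three tubes in it, 230 x 100 x 44 mm, loose. To be left alone. Origin: centre of its underside.
- bottle: White plastic bottle, 64 mm in diameter, 170 mm tall, loose. To be left alone. Origin: centre of its underside.
- rack: White tube rack full of capped tubes, 100 x 160 mm, 115 mm tall, loose. To be left alone. Origin: centre of its underside.
Not all that is in view belongs to the job. Leave any purple or red look-alike of the idler alone.

How it is judged:
By the outcome, as a careful person would: the job done as asked, in the order asked, and still so for the second after the job is handed in, while the arm keeps its last pose, push and grip.
It also fails if it takes over 42 s, if anything falls off the work surface, if the arm or the gripper's body presses on something with over 40 N, if the wrist force passes 120 N, or if a joint passes its speed limit or range.

ROBOT

A 6-joint arm with a two-finger parallel gripper is mounted at the origin on the work surface. World frame = base frame: x ahead of the robot, y to its left, z up, the work surface at z = 0. Lengths are in mm, angles in rad, forces in N, time in s.
With the tool pointing down it reaches from about 300 to 775 mm from the base axis. Payload 14.6 kg.
Tool frame: the origin (TCP) lies at the very end of the fingers, on their centre line; the grasp point (between the pads) lies 19 mm behind it; z points along the fingers, y is the line along which they close (so a half turn about z gives the same grasp; the last joint's range is limited). The gripper opens to 94 mm and grips with 3 to 60 N. Pads are 16 mm wide; open, the fingers measure 119 mm over their backs; the gripper's body (75 mm by 177 mm) begins 78 mm behind the grasp point.
Start: joints at [-1.32, 0.3, 1.521, -0, 1.321, -0.067], TCP at [171.855, -522.451, 205.446] pointing down, gripper open.
Joint ranges: [-3.03, 3.03], [-0.79, 2.21], [0.23, 2.52], [-1.04, 4.18], [0, 3.07], [-2.55, 2.55]. Speed limits (rad/s): [2.22, 2.22, 2.57, 3.14, 3.14, 3.14].

INTERFACE

Orientations are given as [roll, pitch, yaw] about the fixed x, y, z axes, in that order (R = Rz(yaw) Ry(pitch) Rx(roll)).
In Python, from cell import manip, camera, get_calibration gives the robot as it stands.
- The arm moves only by the tool arm_command, never from a script. Its argument "targets" is a list of rows, each an object of numbers: "hand": the opening, from -1 (shut) to 1 (fully open), so that 0 is half open; "x", "y", "z": the shift along the tool's x, y, z in m; "yaw": the turn about the tool's z in rad. In form: [{"hand": .., "x": .., "y": .., "z": .., "yaw": ..}, ...]. A call has 1 to 10 rows; each row shifts and turns the commanded pose from where the row before left it, along the tool's axes as they then stand; what a row does not reach is not made up. A row lasts 1/10 s, in which the tool goes at most 50 mm and 8.59 degrees, less where a joint would pass 70% of its speed; a pose out of reach is approached as far as the arm can. A call is refused whole if a number of a shift passes 0.05 or a number of a turn 0.15, either way. A call with a gripper value outside its range is refused whole. The fingers move at their own pace and stop on an object; "newtons" is the grip in N (left out, the last holds). Time passes only in rows, so rows that do not move let the fingers close. It gives the time, the measured TCP pose, the force, the opening and the grip force at its end, in the units of the state.
- manip.read_state(): the state, without advancing time (a new reading comes with each control period).
- camera(name): name is "scene" or "top" or "wrist"; returns the picture (420x560x3 uint8, red, green, blue); there is no depth.
- get_calibration(name): a dict with "K" (3x3 intrinsics, pixels), "cam_to_world" (4x4, takes a point from camera to world coordinates). Camera axes: x right, y up, looking along -z (the intrinsics and any distortion apply to the point x, -y, -z); pixel columns grow to the right and rows downward; lengths in mm; the calibration is good to about 2 mm. A picture is of the moment at which its call begins: read the wrist's pose just before it. get_calibration takes no time and is no camera call; for the wrist camera it gives the pose at the moment of the call.
- manip.sign_off(): hands the job in; it is judged then, once.
The state is a dict: "clock": time; "joints": joint angles; "qd": joint speeds; "effort": joint torques, N m; "eef_pos": TCP position; "eef_rot": TCP orientation; "wrist_force": force on the tool from outside, world axes, zero at the start; "moment": the same for the moment, N m; "finger_gap": finger opening in mm; "finger_force": force on a finger pad.
Only numpy, scipy, OpenCV 4.12 (cv2) and the standard library are available. Lean on these libraries where they do the work, as an engineer would, in place of code of your own. Each camera call takes 0.05 s, during which the arm holds its last target. There are 200 camera calls.

## Working session

There is one attempt and no reset: what is moved stays moved. The work goes in short steps, Python scripts to look and compute and a tool call to move; the robot and the scene stay as the last step left them, time stands still between calls to the robot, and variables do not carry over. Pictures are saved under pics/ and viewed, at most 10 in all, crops included, and the job is handed in when it is done.

Besides the shell and the picture viewer there is one more tool, called by a JSON object that holds its "fn" and its "kwargs", one argument or row to a line. arm_command: Moves the arm, as the interface text tells. Its arguments: {"type":"object","properties":{"targets":{"type":"array"},"newtons":{"type":"number"}},"required":["targets"]}

```bash
mkdir -p pics; cat > h.py <<'E'
import numpy as np,cv2
from cell import manip,camera,get_calibration
def ray(c,u,v,z):
    K=np.array(c["K"]);T=np.array(c["cam_to_world"])
    d=np.array([(u-K[0,2])/K[0,0],-(v-K[1,2])/K[1,1],-1]);d=T[:3,:3]@d;o=T[:3,3]
    return o+d*(z-o[2])/d[2]
def proj(c,p):
    K=np.array(c["K"]);T=np.array(c["cam_to_world"])
    q=T[:3,:3].T@(np.array(p)-T[:3,3]);return [K[0,2]+K[0,0]*q[0]/-q[2],K[1,2]+K[1,1]*q[1]/q[2]]
E
python3 - <<'E'
from h import *
for n in("scene","top"):
    im=camera(n);cv2.imwrite(f"pics/{n}1.png",im[:,:,::-1]);c=get_calibration(n);print(c)
print(manip.read_state())
E
```

```text
{'K': array([[499.27762728,   0.        , 288.98933004],
       [  0.        , 499.27762728, 214.35496474],
       [  0.        ,   0.        ,   1.        ]]), 'cam_to_world': array([[-6.91329511e-01, -4.72139017e-01,  5.46944473e-01,
         1.37080083e+03],
       [ 7.22258345e-01, -4.30449220e-01,  5.41346794e-01,
         8.38844916e+02],
       [-2.01591214e-02,  7.69284224e-01,  6.38588594e-01,
         1.01526374e+03],
       [ 0.00000000e+00,  0.00000000e+00,  0.00000000e+00,
         1.00000000e+00]])}
{'K': array([[390.17060872,   0.        , 279.51887878],
       [  0.        , 390.17060872, 203.09486873],
       [  0.        ,   0.        ,   1.        ]]), 'cam_to_world': array([[-4.08393440e-03,  9.89127640e-01, -1.47002836e-01,
         3.80959038e+02],
       [-9.99306851e-01, -9.47627126e-03, -3.60002455e-02,
        -1.98144852e+01],
       [-3.70018766e-02,  1.46753919e-01,  9.88480727e-01,
         1.05196034e+03],
       [ 0.00000000e+00,  0.00000000e+00,  0.00000000e+00,
         1.00000000e+00]])}
{'clock': 0.1, 'joints': array([-1.31961235e+00,  3.00436500e-01,  1.52148723e+00,  1.26951139e-05,
        1.32070192e+00, -6.65921418e-02]), 'qd': array([ 0.00054399, -0.00247207, -0.00221311, -0.00048577,  0.00031251,
        0.00051086]), 'effort': array([ 1.09016978e-04, -5.32638967e+01, -3.53280830e+01,  7.09385192e-02,
        2.35338346e-02, -6.19547677e-05]), 'eef_pos': array([ 171.7989658 , -522.24456455,  204.9450109 ]), 'eef_rot': array([-3.14056277e+00, -8.10078432e-05,  3.17772924e-01]), 'wrist_force': array([-0.20156782, -0.02998954, -0.99170093]), 'moment': array([-0.01257894,  0.05262253, -0.05884655]), 'finger_force': 0.0, 'finger_gap': 93.77345706807124}
```

View pics/top1.png

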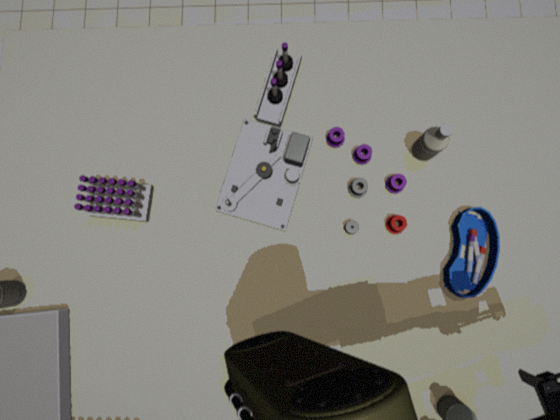

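View pics/scene1.png

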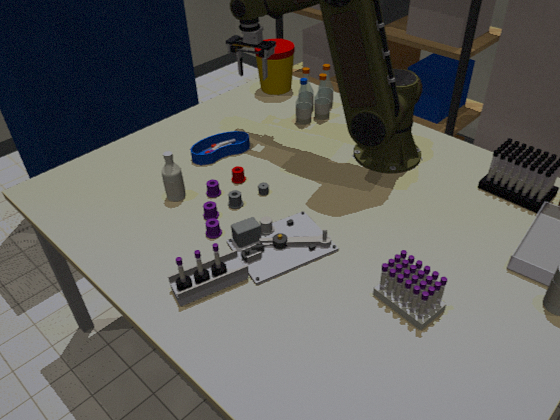

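The top view shows the idler (grey, flanged) at about (358,187), the spare at (351,227), the pivot at (264,170) and the post at about (230,204). Purple and red look-alikes surround the idler.

```bash
python3 - <<'E'
from h import *
im=cv2.imread("pics/top1.png")[115:245,210:420]
cv2.imwrite("pics/top1c.png",cv2.resize(im[:, :200],(800,520),interpolation=cv2.INTER_CUBIC))
E
```

```text
(no output)
```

View pics/top1c.png

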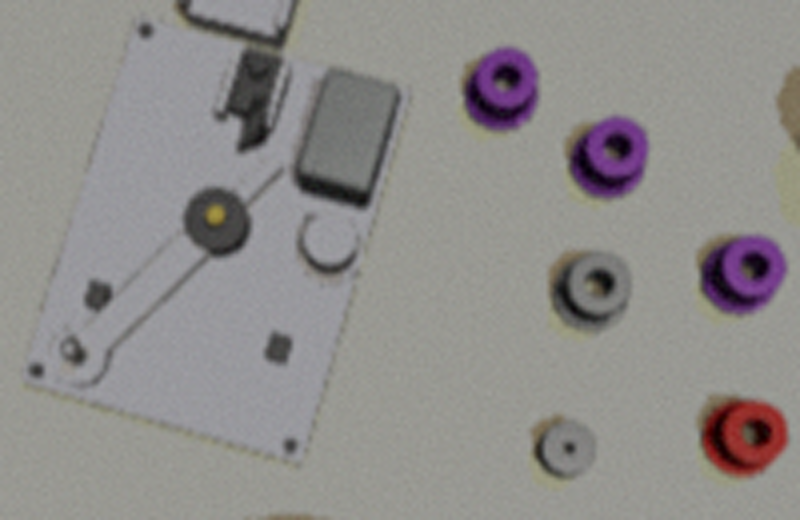

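The crop shows the idler bore top at crop (599,285), the pivot pin at (216,214), the post top at about (69,345), and the plate corners.

```bash
python3 - <<'E'
from h import *
c=get_calibration("top")
f=lambda x,y,z:ray(c,210+x/4,115+y/4,z).round(1)
id_=f(599,285,44);pin=f(216,214,48);pt=f(69,345,66);a=f(24,383,12);b=f(299,464,12);d=f(138,18,12)
print(id_,pin,pt,np.linalg.norm((pt-pin)[:2]),"spare",f(569,447,30))
print(a,b,d,np.linalg.norm(a-b),np.linalg.norm(a-d))
th=np.arctan2(*(d-a)[[1,0]]);th2=np.arctan2(*(a-b)[[1,0]])-np.pi/2
al=np.arctan2(*(pt-pin)[[1,0]])-np.arctan2(62,-114)
print("yaw of head",th,th2,"from arm",al, al+2*np.pi)
for t in(th,th2,al):
    R=np.array([[np.cos(t),-np.sin(t)],[np.sin(t),np.cos(t)]]);print("foot by pivot",pin[:2]+R@[-114,62], "by corner",a[:2]+R@[26,-38])
print(get_calibration("wrist"))
E
```

```text
[ 573.3 -192.8   44. ] [623.1  57.4  48. ] [533.7 150.6  66. ] 129.14565420485505 spare [ 468.8 -172.2   30. ]
[516.3 190.1  12. ] [460.3   4.4  12. ] [772.7 115.   12. ] 193.96002165394805 267.17217295219956
yaw of head -0.2849319525033025 -0.2928888922642663 from arm -0.3080889647751883 5.975096342404398
foot by pivot [531.12410398 148.94471339] by corner [530.57019872 146.32373442]
foot by pivot [531.85542367 149.67365437] by corner [530.22142554 146.2115743 ]
foot by pivot [533.26847637 151.04986579] by corner [529.55273579 146.00504571]
{'K': array([[305.7314153 ,   0.        , 277.80785453],
       [  0.        , 305.7314153 , 214.06122211],
       [  0.        ,   0.        ,   1.        ]]), 'cam_to_world': array([[ 3.12292975e-01,  9.15861955e-01,  2.52329104e-01,
         2.45084036e+02],
       [-9.49985385e-01,  3.01335367e-01,  8.20046676e-02,
        -4.99215006e+02],
       [-9.30727793e-04, -2.65318442e-01,  9.64160390e-01,
         3.84360582e+02],
       [ 0.00000000e+00,  0.00000000e+00,  0.00000000e+00,
         1.00000000e+00]])}
```

{"fn": "arm_command", "kwargs": {
  "targets": [
    {"hand":0.5,"x":0.04,"y":-0.0156,"z":0,"yaw":0},
    {"hand":0.5,"x":0.04,"y":-0.0156,"z":0,"yaw":0},
    {"hand":0.5,"x":0.04,"y":-0.0156,"z":0,"yaw":0},
    {"hand":0.5,"x":0.04,"y":-0.0156,"z":0,"yaw":0},
    {"hand":0.5,"x":0.04,"y":-0.0156,"z":0,"yaw":0},
    {"hand":0.5,"x":0.04,"y":-0.0156,"z":0,"yaw":0},
    {"hand":0.5,"x":0.04,"y":-0.0156,"z":0,"yaw":0},
    {"hand":0.5,"x":0.04,"y":-0.0156,"z":0,"yaw":0},
    {"hand":0.5,"x":0.04,"y":-0.0156,"z":0,"yaw":0},
    {"hand":0.5,"x":0.04,"y":-0.0156,"z":0,"yaw":0}
  ]
}}

```text
clock: 1.1
eef_pos: [504.2, -247.8, 205.2]
eef_rot: [-3.141, 0.0, 0.318]
wrist_force: [-0.6, -1.2, 0.3]
finger_gap: 70.4
finger_force: 0.0
```

{"fn": "arm_command", "kwargs": {
  "targets": [
    {"hand":0.5,"x":0.042,"y":-0.0156,"z":0,"yaw":0},
    {"hand":0.5,"x":0.042,"y":-0.0156,"z":0,"yaw":0},
    {"hand":0.5,"x":0,"y":0,"z":0.02,"yaw":0.14},
    {"hand":0.5,"x":0,"y":0,"z":0.02,"yaw":0.14},
    {"hand":0.5,"x":0,"y":0,"z":0.02,"yaw":0.14},
    {"hand":0.5,"x":0,"y":0,"z":0.02,"yaw":0.14},
    {"hand":0.5,"x":0,"y":0,"z":0.015,"yaw":0.148},
    {"hand":0.5,"x":0,"y":0,"z":0,"yaw":0},
    {"hand":0.5,"x":0,"y":0,"z":0,"yaw":0}
  ]
}}

```text
clock: 2.0
eef_pos: [573.2, -193.4, 110.7]
eef_rot: [-3.142, 0.0, -0.386]
wrist_force: [0.1, 0.7, -0.2]
finger_gap: 70.8
finger_force: 0.0
```

```bash
python3 - <<'E'
from h import *
c=get_calibration("wrist");im=camera("wrist");cv2.imwrite("pics/w1.png",im[:,:,::-1])
np.save("w1.npy",c["cam_to_world"]);s=manip.read_state();print(s["clock"],s["eef_pos"],s["eef_rot"],s["finger_gap"])
print(proj(c,[573.3,-192.8,44]),proj(c,[468.8,-172.2,30]))
E
```

```text
2.05 [ 573.41499972 -193.48526366  111.22951741] [-3.14158000e+00 -7.53097931e-04 -3.85964968e-01] 70.31740456117203
[np.float64(276.0087576384477), np.float64(225.29636442447614)] [np.float64(296.95225924217607), np.float64(322.9704926417538)]
```

View pics/w1.png

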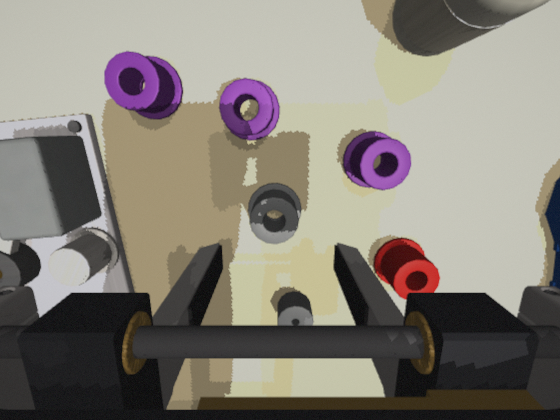

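The wrist view shows the idler's top bore at about (275,217), while I had predicted (276,225). The spare is at (295,320), as predicted.

```bash
python3 - <<'E'
from h import *
im=cv2.imread("pics/w1.png")[170:260,230:320]
cv2.imwrite("pics/w1c.png",cv2.resize(im,(540,540),interpolation=cv2.INTER_CUBIC))
c=get_calibration("wrist");print(ray(c,275,217,44), ray(c,275,213,44))
E
```

```text
[ 580.53763922 -194.83548873   44.        ] [ 583.75551905 -196.1529096    44.        ]
```

View pics/w1c.png

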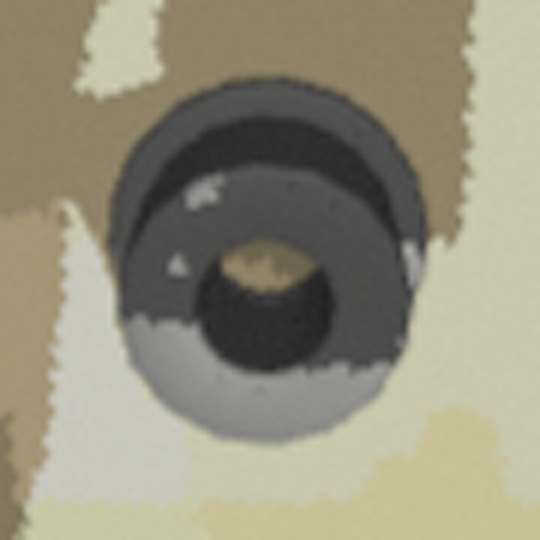

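{"fn": "arm_command", "kwargs": {
  "targets": [
    {"hand":0.5,"x":0.003,"y":-0.001,"z":0.03,"yaw":0},
    {"hand":0.5,"x":0,"y":0,"z":0.03,"yaw":0},
    {"hand":0.5,"x":0,"y":0,"z":0.025,"yaw":0},
    {"hand":0.5,"x":0,"y":0,"z":0.014,"yaw":0},
    {"hand":-0.5,"x":0,"y":0,"z":0,"yaw":0},
    {"hand":-0.5,"x":0,"y":0,"z":0,"yaw":0},
    {"hand":-0.5,"x":0,"y":0,"z":0,"yaw":0},
    {"hand":-0.5,"x":0,"y":0,"z":0,"yaw":0},
    {"hand":-0.5,"x":0,"y":0,"z":0,"yaw":0}
  ],
  "newtons": 30
}}

```text
clock: 2.95
eef_pos: [577.0, -193.8, 12.7]
eef_rot: [-3.141, -0.002, -0.39]
wrist_force: [-1.8, 0.8, 6.2]
finger_gap: 41.1
finger_force: 30.0
```

{"fn": "arm_command", "kwargs": {
  "targets": [
    {"hand":-0.5,"x":0,"y":0,"z":-0.03,"yaw":0},
    {"hand":-0.5,"x":0,"y":0,"z":-0.035,"yaw":0},
    {"hand":-0.5,"x":0,"y":0,"z":-0.035,"yaw":0},
    {"hand":-0.5,"x":0,"y":0,"z":-0.025,"yaw":0}
  ]
}}

```text
clock: 3.35
eef_pos: [576.6, -193.8, 139.2]
eef_rot: [-3.142, -0.002, -0.39]
wrist_force: [-0.4, -1.0, -1.3]
finger_gap: 40.9
finger_force: 30.0
```

{"fn": "arm_command", "kwargs": {
  "targets": [
    {"hand":-0.5,"x":-0.015,"y":-0.02,"z":0,"yaw":0},
    {"hand":-0.5,"x":-0.025,"y":-0.034,"z":0,"yaw":0},
    {"hand":-0.5,"x":-0.025,"y":-0.034,"z":0,"yaw":0},
    {"hand":-0.5,"x":-0.025,"y":-0.034,"z":0,"yaw":0},
    {"hand":-0.5,"x":-0.025,"y":-0.034,"z":0,"yaw":0},
    {"hand":-0.5,"x":-0.025,"y":-0.034,"z":0,"yaw":0},
    {"hand":-0.5,"x":-0.025,"y":-0.034,"z":0,"yaw":0},
    {"hand":-0.5,"x":-0.025,"y":-0.034,"z":0,"yaw":0},
    {"hand":-0.5,"x":-0.025,"y":-0.034,"z":0,"yaw":0},
    {"hand":-0.5,"x":-0.007,"y":-0.009,"z":0,"yaw":0}
  ]
}}

```text
clock: 4.35
eef_pos: [484.4, 172.2, 136.8]
eef_rot: [-3.141, -0.0, -0.387]
wrist_force: [-0.3, -0.1, -0.7]
finger_gap: 41.1
finger_force: 30.0
```

{"fn": "arm_command", "kwargs": {
  "targets": [
    {"hand":-0.5,"x":0,"y":0,"z":0.02,"yaw":0},
    {"hand":-0.5,"x":0,"y":0,"z":0,"yaw":0},
    {"hand":-0.5,"x":0,"y":0,"z":0,"yaw":0}
  ]
}}

```text
clock: 4.65
eef_pos: [485.6, 168.7, 116.8]
eef_rot: [3.141, 0.0, -0.391]
wrist_force: [-0.2, 0.1, -1.3]
finger_gap: 40.8
finger_force: 30.0
```

```bash
python3 - <<'E'
from h import *
c=get_calibration("wrist");im=camera("wrist");cv2.imwrite("pics/w2.png",im[:,:,::-1])
cv2.imwrite("pics/w2s.png",cv2.resize(im[:,:,::-1],(800,600),interpolation=cv2.INTER_CUBIC))
np.save("w2.npy",c["cam_to_world"]);s=manip.read_state();print(s["clock"],s["eef_pos"],s["eef_rot"],s["finger_gap"])
print(proj(c,[532,150,66]))
E
```

```text
4.7 [485.84587538 168.69293077 117.11445502] [-3.14140477e+00 -3.73002823e-04 -3.90953738e-01] 40.94223253750625
[np.float64(276.0045939869132), np.float64(167.84322734150112)]
```

View pics/w2s.png

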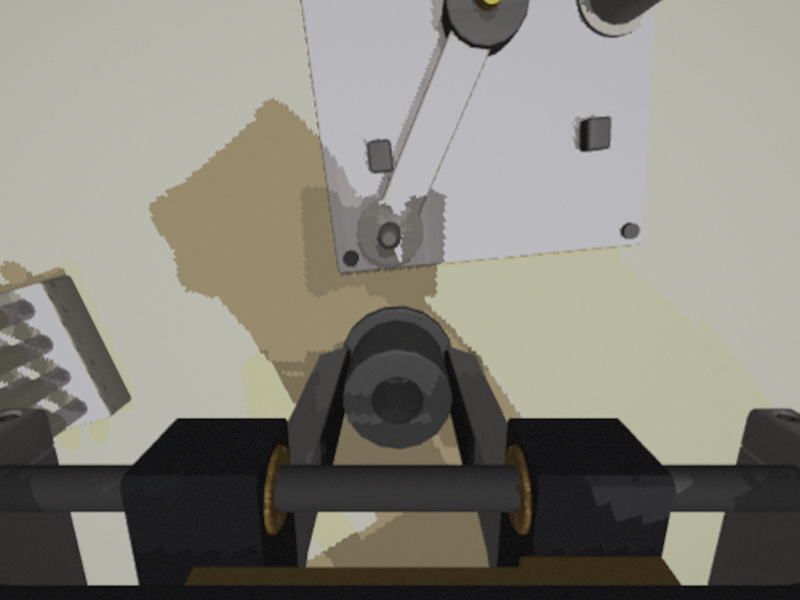

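The picture shows the idler held upright, with its top-face centre at about (397,398) in the 800-wide image. The post top is at about (389,238). I'll take one enlarged crop to refine both.

```bash
python3 - <<'E'
from h import *
im=cv2.imread("pics/w2.png")[145:325,215:345]
im=cv2.convertScaleAbs(im,alpha=1.5,beta=10)
cv2.imwrite("pics/w2c.png",cv2.resize(im,(433,600),interpolation=cv2.INTER_CUBIC))
E
```

```text
(no output)
```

View pics/w2c.png

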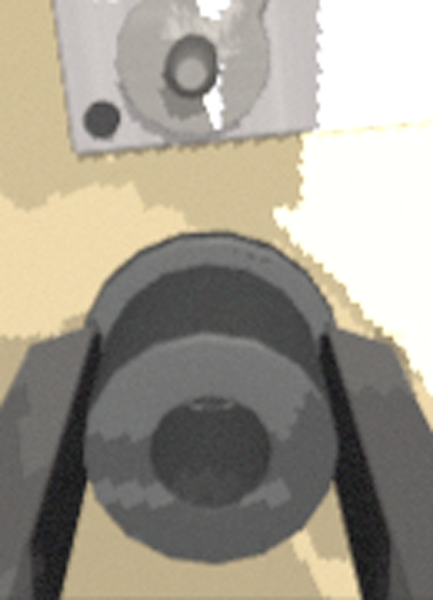

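```bash
python3 - <<'E'
from h import *
c=get_calibration("wrist");s=manip.read_state();print(s["clock"])
p=s["eef_pos"];f=lambda x,y,z:ray(c,215+x/3.333-.35,145+y/3.333-.35,z)
r=f(211,449,148.4);q=f(191,72,66);q2=f(193.5,65,32)
print("tcp",p,"roller",r,"post",q,q2)
y=s["eef_rot"][2]
for t in(q,q2):
  d=(t-r)[:2];print(d,"tool",np.cos(y)*d[0]+np.sin(y)*d[1],np.sin(y)*d[0]-np.cos(y)*d[1])
E
```

```text
4.7
tcp [485.84587538 168.69293077 117.11445502] roller [485.96344293 167.54358119 148.4       ] post [534.54144547 152.38518712  66.        ] [532.6312799  153.18392434  32.        ]
[ 48.57800254 -15.15839407] tool 50.689014566311165 -4.497003864029246
[ 46.66783697 -14.35965686] tool 48.618603477386245 -4.50756570404903
```

{"fn": "arm_command", "kwargs": {
  "targets": [
    {"hand":-0.5,"x":0.02,"y":-0.0015,"z":0,"yaw":0},
    {"hand":-0.5,"x":0.02,"y":-0.002,"z":0,"yaw":0},
    {"hand":-0.5,"x":0.01,"y":-0.001,"z":0.01,"yaw":0},
    {"hand":-0.5,"x":0,"y":0,"z":0.015,"yaw":0},
    {"hand":-0.5,"x":0,"y":0,"z":0.008,"yaw":0},
    {"hand":-0.5,"x":0,"y":0,"z":0,"yaw":0},
    {"hand":-0.5,"x":0,"y":0,"z":0.004,"yaw":0},
    {"hand":-0.5,"x":0,"y":0,"z":0.004,"yaw":0},
    {"hand":-0.5,"x":0,"y":0,"z":0.001,"yaw":0},
    {"hand":-0.5,"x":0,"y":0,"z":0,"yaw":0}
  ]
}}

```text
clock: 5.7
eef_pos: [533.4, 154.4, 74.5]
eef_rot: [-3.142, -0.0, -0.39]
wrist_force: [-0.1, -0.5, -1.9]
finger_gap: 41.3
finger_force: 30.0
```

{"fn": "arm_command", "kwargs": {
  "targets": [
    {"hand":-0.5,"x":0,"y":0,"z":0.006,"yaw":0},
    {"hand":-0.5,"x":0,"y":0,"z":0.007,"yaw":0},
    {"hand":-0.5,"x":0,"y":0,"z":0.007,"yaw":0},
    {"hand":-0.5,"x":0,"y":0,"z":0.006,"yaw":0},
    {"hand":-0.5,"x":0,"y":0,"z":0.002,"yaw":0},
    {"hand":-0.5,"x":0,"y":0,"z":0,"yaw":0}
  ]
}}

```text
clock: 6.3
eef_pos: [533.3, 154.3, 46.0]
eef_rot: [3.141, 0.001, -0.39]
wrist_force: [0.8, 0.0, 0.3]
finger_gap: 40.8
finger_force: 30.0
```

{"fn": "arm_command", "kwargs": {
  "targets": [
    {"hand":0.15,"x":0,"y":0,"z":0,"yaw":0},
    {"hand":0.15,"x":0,"y":0,"z":0,"yaw":0},
    {"hand":0.15,"x":0,"y":0,"z":0,"yaw":0},
    {"hand":0.15,"x":0,"y":0,"z":0,"yaw":0},
    {"hand":0.15,"x":0,"y":0,"z":0,"yaw":0}
  ]
}}

```text
clock: 6.8
eef_pos: [533.5, 154.4, 46.6]
eef_rot: [-3.141, -0.0, -0.39]
wrist_force: [0.1, -0.2, 0.1]
finger_gap: 54.2
finger_force: 0.0
```

```bash
python3 - <<'E'
from h import *
w=camera("wrist")[:,:,::-1];s=camera("scene")[:,:,::-1];np.save("w3.npy",get_calibration("wrist")["cam_to_world"])
a=cv2.resize(w,(480,360));b=cv2.resize(s[195:285,265:345],(320,360),interpolation=cv2.INTER_CUBIC)
cv2.imwrite("pics/w3.png",np.hstack([a,b]));cv2.imwrite("pics/w3f.png",w)
c=get_calibration("wrist");p=manip.read_state();print(p["eef_pos"],p["finger_gap"])
for z in (76,78,80):print(proj(c,[533.4,153.2,z]))
E
```

```text
[533.43793558 154.35564691  46.53030502] 53.7598229312805
[np.float64(278.09726068130567), np.float64(278.04356080693356)]
[np.float64(278.0994356407621), np.float64(279.7952719919832)]
[np.float64(278.10166265470633), np.float64(281.58890783367826)]
```

View pics/w3.png

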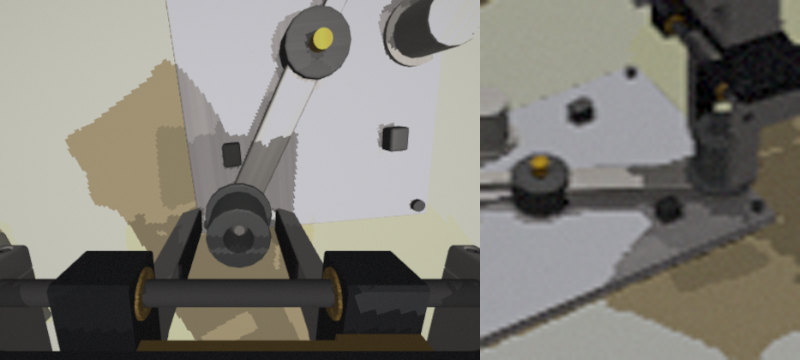

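The roller is home: the post tip shows in its bore and the flange rests on the pad. Next I compute the push arc, with the roller caged between the fingers.

```bash
python3 - <<'E'
from h import *
c=get_calibration("wrist");s=manip.read_state();p=s["eef_pos"][:2];y=s["eef_rot"][2]
pw=ray(c,322*560/480,38*560/480,48);print("pivot wrist",pw)
print(ray(c,239*560/480,238*560/480,76))
piv=np.array([623.5,58.]);v=p-piv;a0=np.arctan2(v[1],v[0]);r=np.hypot(*v);print(a0,r)
N=16
for k in range(N):
    t=piv+130.5*np.array([np.cos(a0+.86*(k+1)/N),np.sin(a0+.86*(k+1)/N)])
    d=t-p;print(k,(np.array([np.cos(y)*d[0]+np.sin(y)*d[1],np.sin(y)*d[0]-np.cos(y)*d[1]])/1000).round(4));p=t;y+=.025
E
```

```text
pivot wrist [625.18892022  60.20704534  48.        ]
[533.45590816 152.74765329  76.        ]
2.3224466613038985 131.89232782026465
0 [-0.0015  0.007 ]
1 [-0.0026  0.0065]
2 [-0.0024  0.0066]
3 [-0.0022  0.0067]
4 [-0.002   0.0067]
5 [-0.0018  0.0068]
6 [-0.0016  0.0068]
7 [-0.0014  0.0069]
8 [-0.0012  0.0069]
9 [-0.001   0.0069]
10 [-0.0008  0.007 ]
11 [-0.0006  0.007 ]
12 [-0.0004  0.007 ]
13 [-0.0002  0.007 ]
14 [0.    0.007]
15 [0.0002 0.007 ]
```

{"fn": "arm_command", "kwargs": {
  "targets": [
    {"hand":0.03,"x":-0.0015,"y":0.007,"z":0,"yaw":-0.025},
    {"hand":0.03,"x":-0.0026,"y":0.0065,"z":0,"yaw":-0.025},
    {"hand":0.03,"x":-0.0024,"y":0.0066,"z":0,"yaw":-0.025},
    {"hand":0.03,"x":-0.0022,"y":0.0067,"z":0,"yaw":-0.025},
    {"hand":0.03,"x":-0.002,"y":0.0067,"z":0,"yaw":-0.025},
    {"hand":0.03,"x":-0.0018,"y":0.0068,"z":0,"yaw":-0.025},
    {"hand":0.03,"x":-0.0016,"y":0.0068,"z":0,"yaw":-0.025},
    {"hand":0.03,"x":-0.0014,"y":0.0069,"z":0,"yaw":-0.025}
  ]
}}

```text
clock: 7.7
eef_pos: [502.8, 108.3, 46.7]
eef_rot: [-3.14, -0.001, -0.189]
wrist_force: [2.0, 9.8, -0.0]
finger_gap: 48.6
finger_force: 4.8
```

{"fn": "arm_command", "kwargs": {
  "targets": [
    {"hand":0.03,"x":-0.0012,"y":0.0069,"z":0,"yaw":-0.025},
    {"hand":0.03,"x":-0.001,"y":0.0069,"z":0,"yaw":-0.025},
    {"hand":0.03,"x":-0.0008,"y":0.007,"z":0,"yaw":-0.025},
    {"hand":0.03,"x":-0.0006,"y":0.007,"z":0,"yaw":-0.025},
    {"hand":0.03,"x":-0.0004,"y":0.007,"z":0,"yaw":-0.025},
    {"hand":0.03,"x":-0.0002,"y":0.007,"z":0,"yaw":-0.025},
    {"hand":0.03,"x":0,"y":0.007,"z":0,"yaw":-0.025},
    {"hand":0.03,"x":0,"y":0.007,"z":0,"yaw":-0.025},
    {"hand":0.03,"x":0,"y":0,"z":0,"yaw":0},
    {"hand":0.03,"x":0,"y":0,"z":0,"yaw":0}
  ]
}}

```text
clock: 8.7
eef_pos: [492.7, 53.7, 46.6]
eef_rot: [-3.14, -0.0, 0.01]
wrist_force: [-1.3, 9.4, 1.8]
finger_gap: 48.3
finger_force: 4.7
```

```bash
python3 - <<'E'
from h import *
w=camera("wrist")[:,:,::-1];s=camera("top")[:,:,::-1]
a=cv2.resize(w,(480,360));b=cv2.resize(s[120:220,210:300],(320,360),interpolation=cv2.INTER_CUBIC)
cv2.imwrite("pics/w4.png",np.hstack([a,b]))
p=manip.read_state();print(p["eef_pos"],p["finger_gap"],p["wrist_force"],p["clock"])
E
```

```text
[492.72815422  53.81300906  46.63264736] 48.59626178218299 [-1.12993625  9.40205562  2.31581056] 8.8
```

View pics/w4.png

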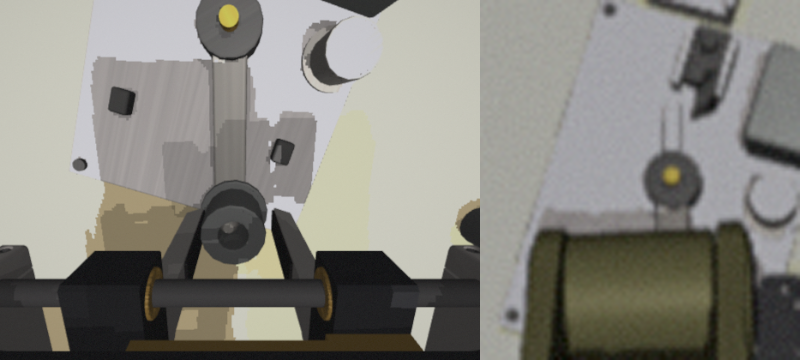

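The roller is still home, with the post showing in its bore. The arm stands at about 0.8 rad, its tail is past the pawl nose, and the fingers hold it with about 9.4 N.

```bash
python3 -c "
from cell import manip
print(manip.sign_off())"
```

```text
the job is handed in; nothing more can be done
None
```

The idler is home on its post, flange down, and the fingers hold the tensioner arm past the pawl click at about 0.8 rad; I judged both from the camera pictures, and the job was handed in at about 9 s with the spare, dish, bottle and rack untouched.

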